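# Lock the brass stamping die with the cam key

## Task

Take the flat-bladed key from its wooden stand, put its blade squarely into the slot of the cam lock on the die chase and turn it clockwise with the key, gently, until the lock comes up against its stop and the die is fully clamped; do not lean on the lock or force it past the stop. Then put the key back upright in its stand, and leave the other things on the bench undisturbed.

Things in the scene. Friction and masses are not known exactly. Their poses are not given: they have to be found in the camera images.
- jaw (a joint): Travel of the clamp jaw, m, driven by the cam: 0 fully open, 0.003 at the hard stop (jaw on the die, lock fully seated; it counts from 0.00281, i.e. the cam's last 0.1 rad). It starts between 0 and 0.00066, moves 1.875 mm per rad of the cam and stays where it is left.
- cam_slot (a point): Centre of the cam's level top face, 42 mm above the bench; turns with the cam. Own x runs along the slot, z up. Steel disc of 36 mm diameter, 10 mm proud of its housing, with a dark-floored straight slot 21 mm long, 6 mm wide and 8 mm deep across its middle (same either way round). It starts within 0.7 rad of the chase's x axis.
- chase: Die chase: low steel frame 190 x 130 mm fixed to the bench, with a brass die 50 x 75 mm (top 43 mm above the bench). Origin: centre of its underside; own x runs from the cam to the die; cam axis at x = -66 mm, y = 0. Turn the cam clockwise seen from above by 1.25 to 1.6 rad: it resists with 0.07 N m, then stops hard where the clamp is tight, at an angle that varies; 0.2 N m tells the stop.
- key_mid (a point): The loose key, 90 mm tall, 0.08 to 0.17 kg, at half its height, 45 mm above the blade's tip; own z up. Black flat handle 36 mm (own x) by 14 mm (own y), from 44 to 90 mm above the tip; below it a round steel collar of 36 mm diameter (40 to 44 mm), a round shank of 12 mm diameter and the blade. Same either way round.
- key_tip (a point): Bottom centre of the key's steel blade, axes as key_mid. Blade 18 mm wide (own x), 4 mm thick (own y), 16 mm long, its lowest 4 mm narrowed to 15.5 x 2.4 mm. It has free play in the cam's slot, about 0.11 rad either way.
- stand_hole (a point): Centre of the mouth of the round hole in the stand, a fixed wooden block 80 x 80 x 52 mm; the mouth is in its top face, 52 mm above the bench. The hole, 25 mm in diameter, goes right through. The key hangs in it at any yaw, blade down, collar resting on the top face, its tip 40 mm below the mouth.
- roll_c (a point): Bystander: centre of a standing roll of gold foil, 44 mm diameter, 60 mm tall.
- book_c (a point): Bystander: centre of a paper book block lying flat, 80 x 110 x 28 mm.
- tray_c (a point): Bystander: centre of an orange type tray, 90 x 120 x 25 mm.
Not all that is in view belongs to the job. There is more than one size of the part that bears stand_hole; the job needs the smallest.

How it is judged:
By the outcome, as a careful person would: the job done as asked, in the order asked, and still so for the second after the job is handed in, with the robot touching nothing.
It also fails if it takes over 72 s, if anything falls off the work surface, if the arm or the gripper's body presses on something with over 40 N, if the wrist force passes 120 N, or if a joint passes its speed limit or range.

## Robot

A 6-joint arm with a two-finger parallel gripper is mounted at the origin on the work surface. World frame = base frame: x ahead of the robot, y to its left, z up, the work surface at z = 0. Lengths are in mm, angles in rad, forces in N, time in s.
With the tool pointing down it reaches from about 325 to 775 mm from the base axis. Payload 5.5 kg.
Tool frame: the origin (TCP) lies at the centre of the arm's flange, where the gripper is bolted on; the fingertips stand 173 mm ahead of it and the grasp point (between the pads) lies 155 mm ahead of it (bot.finger_overhang is the distance from the TCP to the fingertips, in mm); z points along the fingers, y is the direction in which the jaws open and shut (so a half turn about z gives the same grasp; the last joint's range is limited). The gripper opens to 85 mm and grips with 20 to 120 N. Pads are 22 mm wide; open, the fingers measure 114 mm over their backs; the gripper's body (76 mm by 85 mm) begins 54 mm behind the grasp point. The pads swing forward as they close: fully open they stand 13 mm farther back than shut.
Start: joints at [-1.227, 0.091, 1.231, -0, 1.82, -0.057], TCP at [234.094, -552.465, 404.675] pointing down, gripper open.
Joint ranges: [-2.87, 2.87], [-0.86, 2.18], [0.17, 2.46], [-1.51, 4.65], [0.06, 2.69], [-2.65, 2.65]. Speed limits (rad/s): [2.57, 2.57, 3.01, 3.14, 3.14, 3.14].

## Interface

Orientations are given as a 3x3 rotation matrix whose columns are the frame's x, y, z axes.
In Python, from cell import readout, read_camera, job, finder, bot gives the robot as it stands.
- The arm moves only by the shell command python3 -m inch 'ROWS' [FORCE]. ROWS is text: rows parted by semicolons, each of 7 numbers parted by spaces: the shift along the tool's x, y, z in mm, then the turn, a rotation vector about the tool's x, y, z in rad, then the closure, from 0 (fully open) to 1 (shut). In form: x y z ax ay az gripper; .... A call has 1 to 5 rows; each row is the pose to reach, as a shift and turn from the pose commanded when the call began, along the tool's axes at that moment; what a row does not reach only later rows make up. A row lasts 1/10 s, in which the tool goes at most 50 mm and 8.59 degrees, less where a joint would pass 70% of its speed; a pose out of reach is approached as far as the arm can. A call with a gripper value outside its range is refused whole. The fingers move at their own pace and stop on an object; FORCE is the grip in N (left out, the last holds). Time passes only in rows, so rows that repeat a pose let the fingers close. It gives the time, the measured TCP pose, the force and the opening at its end, in the units of the state.
- readout.state(): the state, without advancing time (a new reading comes with each control period).
- read_camera(name): name is "side" or "top" or "wrist"; returns a dict with "frame" (420x560x3 uint8, red, green, blue), "K" (3x3 intrinsics, pixels), "rvec" (rotation vector, rad) and "tvec" (3), from world to camera coordinates, as OpenCV has them. Camera axes: x right, y down, z forward; pixel columns grow to the right and rows downward; lengths in mm; the calibration is good to about 2 mm. A picture is of the moment at which its call begins. There is no depth.
- job.sign_off(): hands the job in, once; it reports no verdict.
Trained networks look in the newest picture that a camera, given by its name, has taken for a name from the list of things; names that differ only in an ending like _2 or _b are one class to them, and where a whole thing is asked for, a point or a joint stands for the part that bears it (a point fixed in the world has none). Each returns a list of dicts, best first, with "p" (0 to 1); they miss things now and then, are a little off and sometimes report something else, mostly with a low value. They report only what shows in the picture. A call takes as long as a camera call. They do not tell look-alikes from the thing itself.
- finder.masks_of(camera, query): "pixels" (420x560 bool, what is visible of it) and "uv" ([column, row] in pixels, amid what is visible of it).
The state is a dict: "time": time; "joint_positions": joint angles; "qvel": joint speeds; "joint_efforts": joint torques, N m; "position": TCP position; "eef_rot": TCP orientation; "wrist_force": force on the tool from outside, world axes, zero at the start; "torque": the same for the moment, N m; "width": finger opening in mm.
Only numpy, scipy, OpenCV 4.12 (cv2) and the standard library are available. Lean on these libraries where they do the work, as an engineer would, in place of code of your own. Each camera call takes 0.05 s, during which the arm holds its last target. There are 200 camera calls.

## Working session

There is one attempt and no reset: what is moved stays moved. The work goes in short steps, Python scripts to look and compute and a shell command to move; the robot and the scene stay as the last step left them, time stands still between calls to the robot, and variables do not carry over. Pictures are saved under pics/ and viewed, about 8 in all and at most 12, crops included, and the job is handed in when it is done.

```bash
mkdir -p pics; ls; cat > h.py <<'E'
import numpy as np, cv2
from cell import readout, read_camera, job, finder, bot
def shot(n):
    c=read_camera(n); c['R']=cv2.Rodrigues(np.array(c['rvec'],float))[0]; c['t']=np.array(c['tvec'],float).ravel(); c['K']=np.array(c['K'],float); return c
def ray(c,uv,z):
    d=c['R'].T@np.linalg.inv(c['K'])@np.array([uv[0],uv[1],1.]); o=-c['R'].T@c['t']
    return o+d*(z-o[2])/d[2]
def proj(c,P):
    p=c['K']@(c['R']@np.array(P,float)+c['t']); return p[:2]/p[2]
def save(c,n,crop=None,s=1):
    f=c['frame'][:,:,::-1]
    if crop: f=f[crop[1]:crop[3],crop[0]:crop[2]]
    cv2.imwrite('pics/'+n,cv2.resize(f,None,fx=s,fy=s,interpolation=cv2.INTER_CUBIC))
E
python3 - <<'E'
from h import *
t=shot('top'); s=shot('side')
cv2.imwrite('pics/a.png',np.vstack([t['frame'],s['frame']])[:,:,::-1][:, :])
f=cv2.imread('pics/a.png'); cv2.imwrite('pics/a.png',cv2.resize(np.hstack([f[:420],f[420:]]),(800,300))); save(t,'top.png',s=1.4)
for cam in ('top','side'):
  c=t if cam=='top' else s
  print(cam,-c['R'].T@c['t'])
  for q,z in (('key_mid',45),('stand_hole',52),('cam_slot',42),('chase',20),('roll_c',30),('book_c',14),('tray_c',12)):
    for d in finder.masks_of(cam,q)[:4]:
      print(q,round(d['p'],2),np.round(d['uv']),d['pixels'].sum(),np.round(ray(c,d['uv'],z)))
print(readout.state())
E
```

```text
pics
top [ 479.88440708   -4.2486103  1139.63326594]
key_mid 0.79 [350. 224.] 206 [ 553. -166.   45.]
key_mid 0.42 [451. 187.] 1754 [ 635. -398.   45.]
stand_hole 0.74 [364. 160.] 2604 [ 697. -200.   52.]
stand_hole 0.69 [342. 228.] 1097 [ 542. -146.   52.]
stand_hole 0.6 [370. 293.] 2633 [ 396. -205.   52.]
stand_hole 0.51 [351. 224.] 171 [ 550. -165.   52.]
cam_slot 0.65 [187. 244.] 260 [509. 208.  42.]
cam_slot 0.29 [195. 206.] 361 [596. 190.  42.]
chase 0.89 [191. 217.] 4678 [573. 203.  20.]
book_c 0.71 [454. 187.] 1736 [ 639. -415.   14.]
tray_c 0.78 [ 98. 195.] 2177 [629. 426.  12.]
tray_c 0.51 [289. 137.] 358 [765. -28.  12.]
tray_c 0.47 [192. 219.] 4800 [570. 204.  12.]
side [ 360.99361089 1241.98063923  830.962717  ]
key_mid 0.6 [295. 174.] 184 [ 554. -228.   45.]
stand_hole 0.87 [251. 177.] 1464 [ 687. -164.   52.]
stand_hole 0.87 [343. 186.] 1437 [ 391. -161.   52.]
stand_hole 0.6 [293. 189.] 618 [ 543. -112.   52.]
cam_slot 0.54 [291. 256.] 153 [500. 211.  42.]
chase 0.77 [264. 255.] 3056 [573. 194.  20.]
roll_c 0.71 [217. 205.] 316 [759. -10.  30.]
book_c 0.85 [279. 155.
[... 260 characters left out ...]
1109954e-05,
        1.81982800e+00, -5.66771130e-02]), 'qvel': array([ 0.00080568, -0.00103618, -0.00026379, -0.00075824,  0.00012814,
        0.00089959]), 'joint_efforts': array([ 6.13663797e-04, -4.58414412e+01, -4.18067443e+01,  1.33972586e-05,
        5.74642545e-04, -3.66335357e-06]), 'position': array([ 234.07008289, -552.46881188,  404.6780461 ]), 'eef_rot': array([[ 9.20775501e-01,  3.90092907e-01,  1.34664111e-05],
       [ 3.90092906e-01, -9.20775501e-01,  3.74391353e-05],
       [ 2.70042825e-05, -2.92198872e-05, -9.99999999e-01]]), 'wrist_force': array([ 0.48798814, -0.19950711, -0.39022052]), 'torque': array([ 0.02640479, -0.01650684,  0.02038346]), 'width': 85.27872080024125}
```

View pics/top.png

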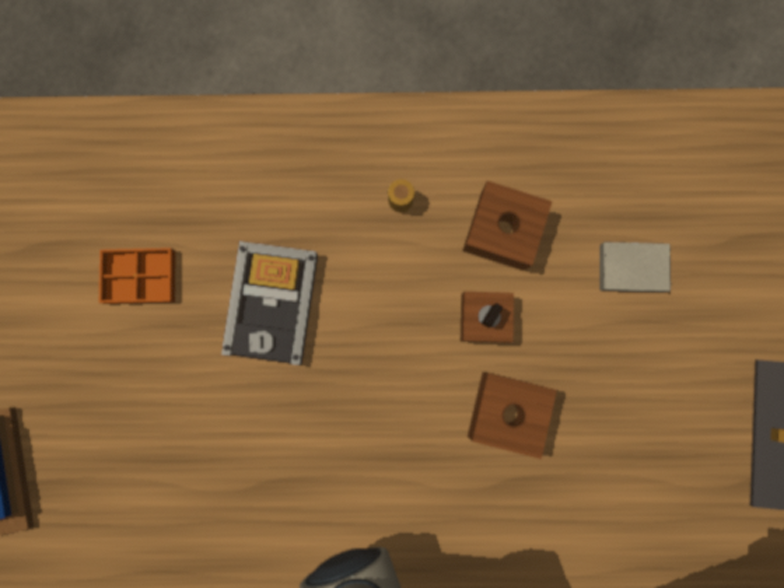

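The top view shows three wooden stands. The small one is at about (342,228) in camera pixels and holds the key, with its black handle and steel collar at (350,224). The two larger look-alikes are at (364,160) and (370,293), both with empty holes. The chase cam is at about (187,244). I choose the small stand and its key, and will check that close up with the wrist camera after moving above it.

```bash
python3 -m inch '44 -24 0 0 0 0 0;88 -48 0 0 0 0 0;132 -73 0 0 0 0 0;176 -97 0 0 0 0 0;220 -121 0 0 0 0 0' && python3 -m inch '44 -24 0 0 0 0 0;88 -48 0 0 0 0 0;132 -73 0 0 0 0 0;176 -97 0 0 0 0 0;220 -123 0 0 0 0 0' && python3 -m inch '0 0 0 0 0 -0.14 0;0 0 0 0 0 -0.28 0;0 0 0 0 0 -0.42 0;0 0 0 0 0 -0.56 0;0 0 0 0 0 -0.7 0' && python3 -m inch '0 0 0 0 0 -0.14 0;0 0 0 0 0 -0.28 0;0 0 0 0 0 -0.42 0;0 0 0 0 0 -0.56 0;0 0 0 0 0 -0.7 0' && python3 -m inch '0 0 0 0 0 -0.14 0;0 0 0 0 0 -0.28 0;0 0 0 0 0 -0.42 0;0 0 0 0 0 -0.556 0;0 0 0 0 0 -0.556 0'
cat > ky.py <<'E'
from h import *
import sys
w=shot('wrist'); save(w,sys.argv[1],s=1.4)
print('cam',-w['R'].T@w['t'])
for q,z in (('key_mid',102),('stand_hole',52)):
    for d in finder.masks_of('wrist',q)[:3]:
      m=d['pixels']; P=np.argwhere(m)[:,::-1]
      (cx,cy),(a,b),an=cv2.minAreaRect(P.astype(np.float32))
      print(q,round(d['p'],2),np.round(d['uv']),m.sum(),np.round(ray(w,d['uv'],z)),'rect',cx,cy,a,b,an)
s=readout.state(); print(s['position'],s['joint_positions'],s['eef_rot'][:,0])
E
python3 ky.py k1.png
```

```text
time: 1.3
position: [389.5, -354.3, 404.9]
eef_rot: [[0.921, 0.39, 0.001], [0.39, -0.921, -0.0], [0.0, 0.001, -1.0]]
wrist_force: [0.1, -1.1, -0.2]
width: 85.2
time: 1.8
position: [543.0, -156.8, 404.9]
eef_rot: [[0.921, 0.39, 0.001], [0.39, -0.921, -0.0], [0.0, 0.001, -1.0]]
wrist_force: [0.8, -1.0, -0.7]
width: 85.2
time: 2.3
position: [542.2, -158.5, 404.7]
eef_rot: [[0.447, 0.894, 0.0], [0.894, -0.447, -0.0], [-0.0, 0.0, -1.0]]
wrist_force: [0.5, 0.1, -0.1]
width: 85.3
time: 2.8
position: [542.1, -158.6, 404.7]
eef_rot: [[-0.234, 0.972, 0.0], [0.972, 0.234, 0.0], [0.0, 0.0, -1.0]]
wrist_force: [0.4, 0.3, -0.3]
width: 85.2
time: 3.3
position: [542.1, -158.6, 404.7]
eef_rot: [[-0.708, 0.706, 0.0], [0.706, 0.708, -0.0], [-0.0, 0.0, -1.0]]
wrist_force: [0.2, 0.5, 0.2]
width: 85.6
cam [ 492.87856198 -108.12298809  373.92742737]
key_mid 0.78 [288. 198.] 1117 [ 548. -154.  102.] rect 286.1500244140625 198.95001220703125 47.43416213989258 31.939001083374023 71.56504821777344
stand_hole 0.86 [284. 175.] 4815 [ 538. -148.   52.] rect 283.69891357421875 188.72100830078125 79.6068115234375 80.05278015136719 48.012786865234375
stand_hole 0.72 [345. 293.] 9229 [ 685. -195.   52.] rect 351.30230712890625 297.68701171875 117.41661071777344 105.81041717529297 66.25050354003906
stand_hole 0.67 [139.  95.] 17638 [ 386. -192.   52.] rect 141.35963439941406 97.43209838867188 143.2978515625 132.63607788085938 54.86581039428711
[ 542.11808504 -158.64868808  404.73011068] [-3.44933067e-01 -3.92140653e-03  1.32835283e+00  2.71830466e-05
  1.81702026e+00 -1.12767838e+00] [-7.05233135e-01  7.08975466e-01 -1.16052308e-04]
```

View pics/k1.png

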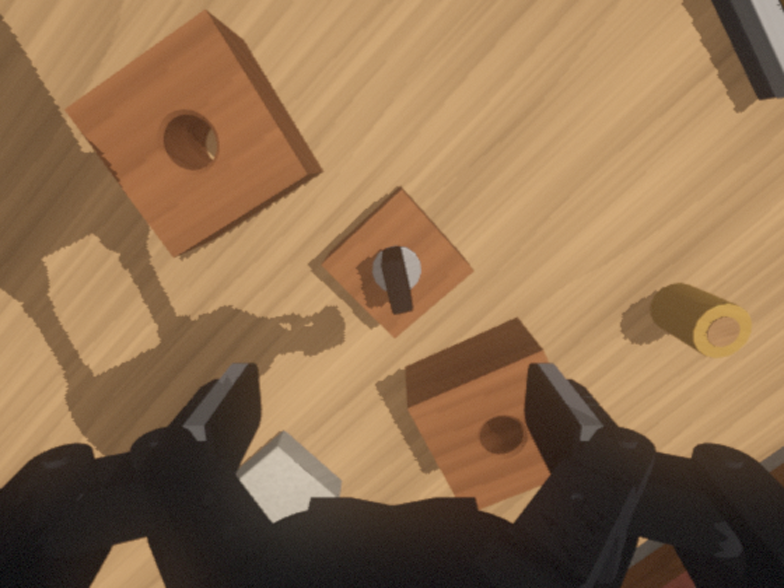

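The close view confirms it: the key's handle and collar stand in the small stand at display (397,275), and the larger stands at (195,150) and (500,430) are empty. Next I fit the handle box to the dark pixels to get its pose.

```bash
cat > fit.py <<'E'
from h import *
from scipy.optimize import minimize
def boxmask(c,x,y,yaw,z0,z1,lx=36,ly=14):
    u=np.array([np.cos(yaw),np.sin(yaw)]);v=np.array([-u[1],u[0]])
    pts=[proj(c,[*(np.array([x,y])+a*lx/2*u+b*ly/2*v),z]) for a in(-1,1) for b in(-1,1) for z in(z0,z1)]
    h=cv2.convexHull((np.array(pts,np.float32)*16).astype(np.int32))
    m=np.zeros((420,560),np.uint8); cv2.fillConvexPoly(m,h,255,cv2.LINE_AA,4); return m/255.
def fit(c,x0,z0=56,z1=102,thr=60):
    u=proj(c,[x0[0],x0[1],(z0+z1)/2]).astype(int); r=45
    roi=np.zeros((420,560)); roi[max(0,u[1]-r):u[1]+r,max(0,u[0]-r):u[0]+r]=1
    f=c['frame'].astype(int); D=((f.max(2)<thr)&(f.max(2)-f.min(2)<25)&(roi>0)).astype(np.uint8)
    n,l,st,ct=cv2.connectedComponentsWithStats(D)
    k=max(range(1,n),key=lambda i:st[i,4]-5*np.hypot(*(ct[i]-u))); D=(l==k)
    cost=lambda p:1-np.minimum(D,boxmask(c,p[0],p[1],p[2],z0,z1)).sum()/np.maximum(D,boxmask(c,p[0],p[1],p[2],z0,z1)).sum()
    best=min((minimize(cost,[x0[0],x0[1],a],method='Nelder-Mead',options=dict(initial_simplex=[[x0[0],x0[1],a],[x0[0]+5,x0[1],a],[x0[0],x0[1]+5,a],[x0[0],x0[1],a+.3]])) for a in np.arange(0,3.1,.5)),key=lambda r:r.fun)
    print('px',D.sum(),'fit',np.round(best.x,3),'iou',round(1-best.fun,3)); return best.x
E
python3 - <<'E'
from fit import *
w=shot('wrist'); t=shot('top')
for th in (50,70): fit(w,(548,-155),thr=th)
fit(t,(548,-155),thr=60)
s=shot('side'); fit(s,(548,-155),thr=60)
# stand corners via top mask
for c,n in((w,'wrist'),(t,'top')):
  for d in finder.masks_of(n,'stand_hole')[:4]:
    print(n,d['uv'],round(d['p'],2))
E
```

```text
Traceback (most recent call last):
  File "fit.py", line 13, in fit
    k=max(range(1,n),key=lambda i:st[i,4]-5*np.hypot(*(ct[i]-u))); D=(l==k)
ValueError: max() iterable argument is empty
```

```bash
python3 - <<'E'
from fit import *
w=shot('wrist'); t=shot('top')
f=w['frame']; print(f[180:226:5,284],f[205,265:310:4])
for th in (70,85): 
  for c in(w,t):
    try: fit(c,(548,-155),thr=th)
    except Exception as e: print(e)
E
```

```text
[[ 72  52  35]
 [ 72  50  40]
 [ 75  54  44]
 [ 78  59  50]
 [ 73  56  44]
 [ 75  57  46]
 [ 74  57  43]
 [ 77  58  46]
 [ 76  55  45]
 [159 105  70]] [[115  77  50]
 [114  75  48]
 [118 104  92]
 [ 71  52  38]
 [ 74  55  41]
 [ 75  55  44]
 [ 77  58  46]
 [142 127 116]
 [160 107  68]
 [162 107  70]
 [161 108  70]
 [160 107  69]]
max() iterable argument is empty
px 639 fit [ 610.816 -168.924    3.13 ] iou 0.327
max() iterable argument is empty
px 687 fit [ 616.259 -165.554    4.365] iou 0.306
```

```bash
sed -i 's/<25)/<42)/; s/thr=60/thr=95/; s/; r=45/; r=rr/; s/thr=95):/thr=95,rr=45):/' fit.py; python3 - <<'E'
from fit import *
w=shot('wrist'); fit(w,(548,-155)); fit(w,(548,-155),thr=105)
t=shot('top');f=t['frame'];print(f[225,340:360:2].tolist()); fit(t,(548,-155),rr=16);fit(t,(548,-155),thr=75,rr=16)
E
```

```text
px 704 fit [ 549.402 -161.188   -0.638] iou 0.806
px 716 fit [ 549.367 -161.145    2.504] iou 0.818
[[117, 74, 43], [122, 109, 97], [102, 98, 91], [55, 57, 56], [58, 61, 61], [59, 63, 63], [66, 67, 64], [70, 68, 60], [77, 72, 61], [82, 76, 62]]
px 231 fit [ 537.785 -166.112    1.164] iou 0.781
px 178 fit [ 537.903 -166.842    1.177] iou 0.851
```

```bash
python3 - <<'E'
from fit import *
w=shot('wrist'); x,y,a=fit(w,(548,-155))
f=w['frame'][:,:,::-1].copy(); f=cv2.resize(f,None,fx=6,fy=6,interpolation=cv2.INTER_CUBIC)
u=np.array([np.cos(a),np.sin(a)]);v=np.array([-u[1],u[0]])
for z,col in((102,(0,255,0)),(56,(255,0,0))):
  q=np.array([proj(w,[*(np.array([x,y])+i*18*u+j*7*v),z])*6 for i,j in((-1,-1),(-1,1),(1,1),(1,-1))]).astype(int)
  cv2.polylines(f,[q],True,col,1)
ang=np.linspace(0,6.28,40)
cv2.polylines(f,[np.array([proj(w,[x+18*np.cos(k),y+18*np.sin(k),56])*6 for k in ang]).astype(int)],True,(0,0,255),1)
cv2.imwrite('pics/o1.png',f[130*6:230*6,225*6:350*6])
E
```

```text
px 700 fit [ 549.404 -161.107   -0.637] iou 0.802
```

View pics/o1.png

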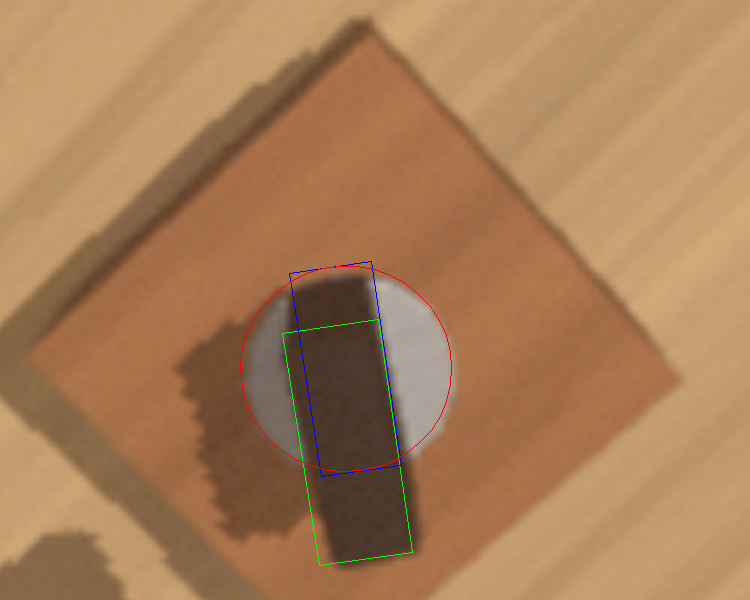

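The overlay shows the fitted collar on the real collar, and the handle about 1–2 mm to the right of the model. The key sits in the centre of the small stand with yaw ≈ -0.64. I'll go lower and refit.

```bash
python3 -m inch '-6 4 30 0 0 -0.14 0;-6 4 70 0 0 -0.15 0;-6 4 105 0 0 -0.15 0;-6 4 105 0 0 -0.15 0' && python3 - <<'E'
from fit import *
w=shot('wrist'); x,y,a=fit(w,(549,-160),rr=80)
st=readout.state(); print(st['position'],st['eef_rot'][:,0])
f=w['frame'][:,:,::-1].copy(); f=cv2.resize(f,None,fx=4,fy=4,interpolation=cv2.INTER_CUBIC)
u=np.array([np.cos(a),np.sin(a)]);v=np.array([-u[1],u[0]])
for z,col in((102,(0,255,0)),(56,(255,0,0))):
  q=np.array([proj(w,[*(np.array([x,y])+i*18*u+j*7*v),z])*4 for i,j in((-1,-1),(-1,1),(1,1),(1,-1))]).astype(int)
  cv2.polylines(f,[q],True,col,1)
c=proj(w,[x,y,80])*4; print(c/4,proj(w,[x,y,56]),proj(w,[x+10,y,56]),proj(w,[x,y+10,56]))
ang=np.linspace(0,6.28,40)
cv2.polylines(f,[np.array([proj(w,[x+18*np.cos(k),y+18*np.sin(k),56])*4 for k in ang]).astype(int)],True,(0,0,255),1)
g=proj(w,[*(st['position'][:2]),82])*4; cv2.circle(f,tuple(g.astype(int)),5,(0,255,255),2)
x0,y0=int(c[0])-330,max(0,int(c[1])-290)
cv2.imwrite('pics/o2.png',f[y0:y0+580,x0:x0+660])
E
```

```text
time: 4.2
position: [548.0, -159.6, 293.1]
eef_rot: [[-0.805, 0.593, -0.01], [0.593, 0.805, 0.004], [0.011, -0.003, -1.0]]
wrist_force: [-0.7, 0.1, -1.0]
width: 85.4
px 1908 fit [ 549.157 -161.083    2.557] iou 0.858
[ 548.61560557 -159.85718249  296.99691073] [-0.8050006   0.5932466   0.00570145]
[279.15701555 239.46442873] [279.40456529 226.48424416] [287.997502   237.51662674] [291.25530643 218.2386608 ]
```

View pics/o2.png

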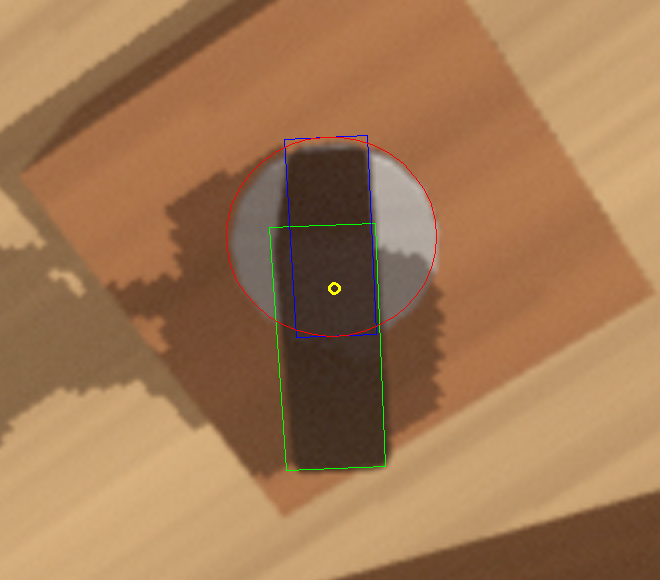

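The fit is good: the grasp point (yellow) lies on the handle axis, and the yaw is within about 0.03. Descending to grip.

```bash
python3 -m inch '-1 -0.5 30 0 0 -0.03 0;-1 -0.5 59 0 0 -0.03 0;-1 -0.5 59 0 0 -0.03 0' && python3 -m inch '0 0 0 0 0 0 0.5;0 0 0 0 0 0 1;0 0 0 0 0 0 1;0 0 0 0 0 0 1;0 0 0 0 0 0 1' 60 && python3 -m inch '0 0 0 0 0 0 1;0 0 0 0 0 0 1;0 0 0 0 0 0 1;0 0 0 0 0 0 1' 60
```

```text
time: 4.55
position: [549.3, -160.9, 239.1]
eef_rot: [[-0.822, 0.569, -0.004], [0.569, 0.822, 0.001], [0.004, -0.001, -1.0]]
wrist_force: [-0.3, 0.3, -1.2]
width: 85.2
time: 5.05
position: [549.9, -161.1, 241.7]
eef_rot: [[-0.823, 0.569, 0.001], [0.569, 0.823, -0.0], [-0.001, 0.0, -1.0]]
wrist_force: [-1.7, 0.9, 7.2]
width: 13.5
time: 5.45
position: [549.9, -161.1, 241.7]
eef_rot: [[-0.823, 0.569, 0.002], [0.569, 0.823, -0.001], [-0.002, 0.0, -1.0]]
wrist_force: [-0.7, 0.2, 5.8]
width: 13.2
```

```bash
python3 -m inch '0 0 -30 0 0 0 1;0 0 -60 0 0 0 1;0 0 -88 0 0 0 1;0 0 -88 0 0 0 1' && python3 -m inch '23 39 0 0 0 0 1;46 78 0 0 0 0 1;69 117 0 0 0 0 1;93 156 0 0 0 0 1' && python3 -m inch '24 39 0 0 0 0 1;48 80 0 0 0 0 1;72 120 0 0 0 0 1;95 159 0 0 0 0 1;95 159 0 0 0 0 1' && python3 -m inch '0 0 0 0 0 -0.14 1;0 0 0 0 0 -0.28 1;0 0 0 0 0 -0.42 1;0 0 0 0 0 -0.56 1;0 0 0 0 0 -0.6 1' && python3 - <<'E'
from h import *
w=shot('wrist'); save(w,'c1.png',s=1.4)
print('cam',-w['R'].T@w['t'])
for q,z in (('cam_slot',42),('chase',20)):
    for d in finder.masks_of('wrist',q)[:3]:
      m=d['pixels']; print(q,round(d['p'],2),np.round(d['uv']),m.sum(),np.round(ray(w,d['uv'],z),1))
s=readout.state(); print(s['position'],s['joint_positions'],s['eef_rot'][:,0],s['wrist_force'],s['width'])
E
```

```text
time: 5.85
position: [550.2, -161.2, 333.3]
eef_rot: [[-0.823, 0.569, 0.007], [0.569, 0.823, -0.002], [-0.007, 0.002, -1.0]]
wrist_force: [-0.1, 0.1, -0.4]
width: 13.1
time: 6.25
position: [561.6, 21.7, 326.7]
eef_rot: [[-0.822, 0.569, -0.002], [0.569, 0.822, 0.0], [0.002, -0.001, -1.0]]
wrist_force: [0.2, -0.8, 0.3]
width: 13.2
time: 6.75
position: [573.4, 210.0, 326.0]
eef_rot: [[-0.826, 0.563, -0.004], [0.563, 0.826, 0.001], [0.004, -0.001, -1.0]]
wrist_force: [-1.3, 0.4, -0.6]
width: 13.3
time: 7.25
position: [574.1, 204.3, 326.7]
eef_rot: [[-1.0, 0.001, -0.003], [0.001, 1.0, -0.001], [0.003, -0.001, -1.0]]
wrist_force: [-0.5, 0.2, -0.6]
width: 13.5
cam [504.06606737 204.74229953 296.07794721]
cam_slot 0.77 [285. 124.] 2084 [511.9 207.9  42. ]
chase 0.79 [270. 169.] 26281 [549.9 195.2  20. ]
[574.10848881 204.44751127 327.1348675 ] [ 2.86331403e-01  1.15565134e-01  1.34147928e+00 -1.47683700e-04
  1.68679281e+00 -1.27808188e+00] [-0.9999773   0.00640075  0.00210675] [-0.25820387 -0.01907153 -1.14203853] 13.15122602937045
```

View pics/c1.png

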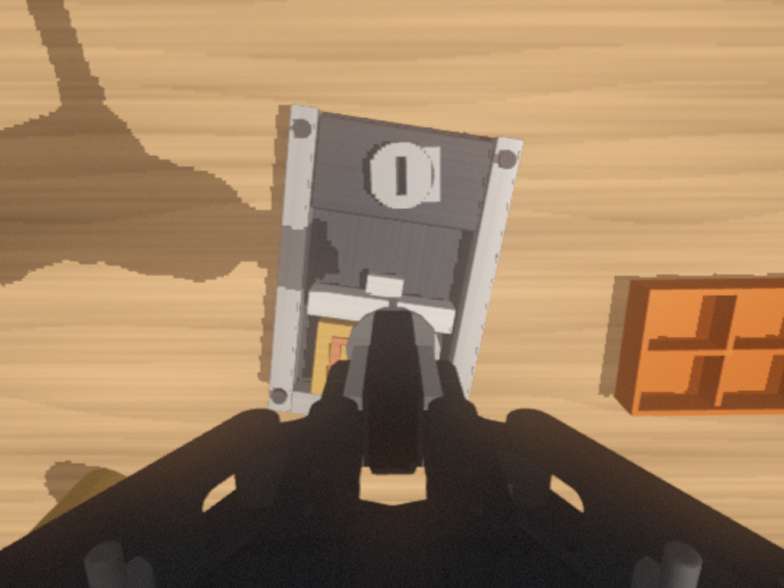

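The wrist view shows the cam at display (402,175) with its slot near vertical, from (401,157) to (402,195). The key is held below the fingers, collar at about (393,345). Next I measure the slot and the collar.

```bash
cat > slot.py <<'E'
from h import *
import sys
def slot(w,guess,r=15,off=0):
    # rectify top face to 0.1 mm grid at z=42
    R=r; n=20*R+1; g=np.linspace(-R,R,n)
    X,Y=np.meshgrid(guess[0]+g,guess[1]+g); P=np.stack([X.ravel(),Y.ravel(),np.full(X.size,42.)])
    p=w['K']@(w['R']@P+w['t'][:,None]); p=(p[:2]/p[2]).astype(np.float32)
    f=cv2.remap(cv2.cvtColor(w['frame'],cv2.COLOR_RGB2GRAY),p[0].reshape(n,n),p[1].reshape(n,n),cv2.INTER_LINEAR)
    return f,X,Y
def find(w,guess,thr=None):
    for _ in range(3):
        f,X,Y=slot(w,guess)
        th,b=cv2.threshold(f,0,255,cv2.THRESH_BINARY_INV+cv2.THRESH_OTSU)
        n,l,st,ct=cv2.connectedComponentsWithStats(b); 
        c=np.array(f.shape)/2
        k=min((i for i in range(1,n) if st[i,4]>2500),key=lambda i:np.hypot(*(ct[i]-c)))
        cn=np.argwhere(l==k)[:,::-1].astype(np.float32)
        (u,v),(a,bb),an=cv2.minAreaRect(cn)
        if a<bb: a,bb,an=bb,a,an+90
        guess=(guess[0]+(u-c[0])/10,guess[1]+(v-c[1])/10)
    m=np.cov(cn.T); e=np.linalg.eigh(m)[1][:,1]
    print('slot',np.round(guess,2),'len',a/10,'wid',bb/10,'yaw rect',round(np.deg2rad(an),3),'pca',round(np.arctan2(e[1],e[0]),3),'thr',th)
    return guess
E
python3 - <<'E'
from slot import *
w=shot('wrist'); f=w['frame']; d=finder.masks_of('wrist','cam_slot')[0]; 
find(w,(512,204)); 
P=np.argwhere(d['pixels'])[:,::-1].astype(np.float32); (c,ax,an)=cv2.fitEllipse(cv2.convexHull(P.astype(np.int32))); print('disc',c,ax,ray(w,c,42))
g=f.max(2).astype(int); b=((g>120)&(f.max(2).astype(int)-f.min(2)<45)).astype(np.uint8)
n,l,st,ct=cv2.connectedComponentsWithStats(b)
s=readout.state(); p=s['position']; R=s['eef_rot']
# expected collar centre & tip in image
for nm,z in (('collar top',229.7-44),('tip',229.7),('handle top',229.7-90)):
    q=p+R@np.array([0,0,z]); print(nm,proj(w,q),q)
save(w,'c2.png',(240,210,320,345),5)
E
```

```text
slot [512.43 208.75] len 20.76421356201172 wid 5.769996643066406 yaw rect 0.028 pca -3.116 thr 145.0
disc (291.260498046875, 124.19678497314453) (51.59528732299805, 60.642364501953125) [511.90540026 213.22681482  42.        ]
collar top [280.19211823 252.40839059] [573.92818928 204.51511174 142.04811859]
tip [280.29319426 224.42286688] [573.87427917 204.49330235  98.04815703]
handle top [280.01256515 302.12232458] [573.98454984 204.53791246 188.04807842]
```

View pics/c2.png

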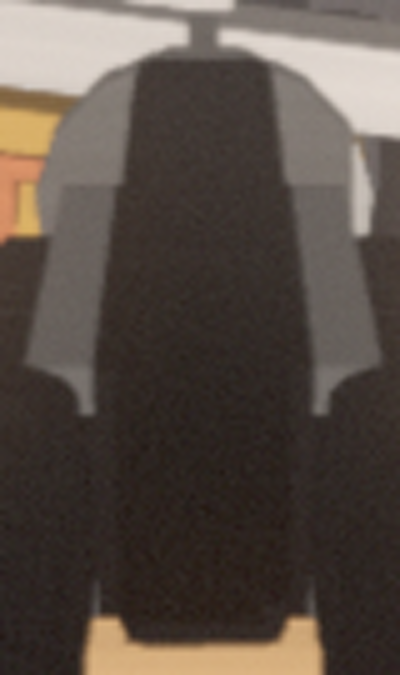

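```bash
python3 - <<'E'
from h import *
w=shot('wrist'); s=readout.state(); p=s['position']; R=s['eef_rot']; print(p)
for nm,q in (('collar top +x',[18,0,185.7]),('collar bot +x',[18,0,189.7]),('handle base +x',[18,0,185.7]),('handle top -x',[-18,0,139.7]),('collar +y',[0,18,185.7]),('collar -y',[0,-18,185.7]),('collar+y+1mm x',[1,18,185.7])):
    print(nm,np.round(proj(w,p+R@np.array(q,float)),1))
E
```

```text
[574.15023847 204.69142675 328.00386972]
collar top +x [280.  219.4]
collar bot +x [280. 217.]
handle base +x [280.  219.4]
handle top -x [279.8 340.6]
collar +y [314.3 251.9]
collar -y [245.7 251.9]
collar+y+1mm x [314.3 250.2]
```

The slot measures 20.8 x 5.8 mm, centre (512.4, 208.7), yaw 0.027. The blade tip edge peeks out below the collar at crop (203,30). That is column 280.7 against 280.3 predicted, so the key is centred in the hand to about 0.3 mm. Moving above the slot.

```bash
python3 -m inch '31 2 0 0 0 -0.033 1;61.7 3.4 0 0 0 -0.033 1;61.7 3.4 20 0 0 -0.033 1;61.7 3.4 40 0 0 -0.033 1;61.7 3.4 40 0 0 -0.033 1' && python3 -m inch '0 0 0 0 0 0 1;0 0 0 0 0 0 1' && python3 - <<'E'
from h import *
w=shot('wrist'); s=readout.state(); p=s['position']; R=s['eef_rot']; print(p,np.arctan2(R[1,0],R[0,0]),R[:,2],s['wrist_force'])
for nm,q in (('tip +x',[7.75,0,229.7]),('blade',[9,0,225.7]),('collar+x',[18,0,189.7])):
    print(nm,np.round(proj(w,p+R@np.array(q,float)),1))
a=.027
for k in (-10.5,0,10.5): print('slot',np.round(proj(w,[512.4+k*np.cos(a),208.75+k*np.sin(a),42]),1))
f=w['frame']; A=cv2.resize(f[150:260,225:335],None,fx=4.5,fy=4.5,interpolation=cv2.INTER_CUBIC)
sd=shot('side'); u=proj(sd,[512,208,50]).astype(int); print(u); B=cv2.resize(sd['frame'][u[1]-40:u[1]+15,u[0]-15:u[0]+15],(270,495),interpolation=cv2.INTER_CUBIC)
for nm,q in (('tip',[0,0,229.7]),): print(nm,proj(sd,p+R@np.array(q,float)))
cv2.imwrite('pics/d1.png',np.hstack([A,B])[:,:,::-1])
E
```

```text
time: 8.05
position: [511.6, 208.4, 285.4]
eef_rot: [[-1.0, -0.028, -0.005], [-0.028, 1.0, -0.002], [0.005, -0.002, -1.0]]
wrist_force: [0.2, -0.1, -2.0]
width: 13.3
time: 8.25
position: [512.9, 208.7, 290.0]
eef_rot: [[-1.0, -0.028, 0.002], [-0.028, 1.0, 0.001], [-0.002, 0.001, -1.0]]
wrist_force: [0.3, 0.0, -0.8]
width: 13.2
[512.87827445 208.69329026 290.13096271] -3.1136975639989717 [ 1.96319097e-03  6.67265150e-04 -9.99997850e-01] [ 0.06179214 -0.02187935 -0.63149987]
tip +x [280.1 212.7]
blade [280.1 212.7]
collar+x [279.9 216.9]
slot [280.  199.8]
slot [280.  214.1]
slot [280.  227.9]
[286 251]
tip [285.78106347 248.58213384]
```

View pics/d1.png

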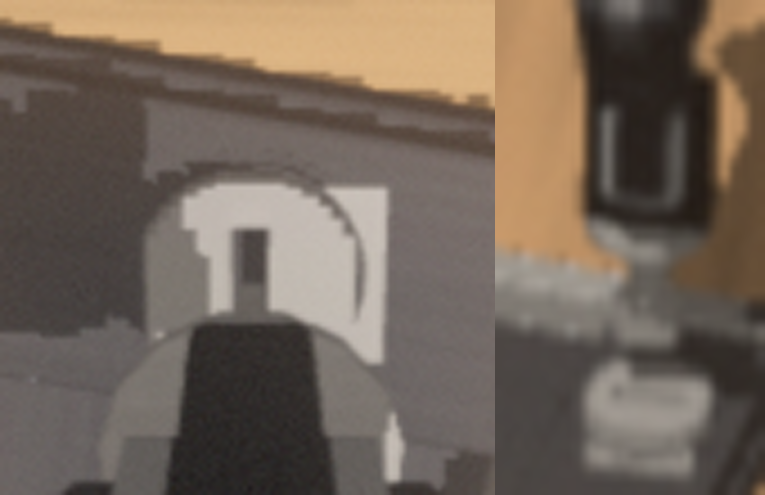

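The slot's dark end (crop column 250) lines up with the handle and blade centre (251), so the key is laterally aligned. Descending gently.

```bash
python3 -m inch '0 0 8 0 0 0 1;0 0 14 0 0 0 1;0 0 17 0 0 0 1;0 0 19 0 0 0 1;0 0 19 0 0 0 1' && python3 -m inch '0 0 1 0 0 0 1;0 0 1.5 0 0 0 1;0 0 2 0 0 0 1;0 0 2 0 0 0 1'
```

```text
time: 8.85
position: [512.4, 208.6, 269.1]
eef_rot: [[-1.0, -0.028, -0.001], [-0.028, 1.0, -0.0], [0.001, -0.0, -1.0]]
wrist_force: [0.0, -0.2, -0.8]
width: 13.0
time: 9.25
position: [512.5, 208.7, 267.8]
eef_rot: [[-1.0, -0.028, 0.0], [-0.028, 1.0, 0.0], [-0.0, 0.0, -1.0]]
wrist_force: [-0.3, -0.1, -0.5]
width: 13.1
```

```bash
python3 -m inch '0 0 0.5 0 0 0 1;0 0 1 0 0 0 1;0 0 1.5 0 0 0 1;0 0 1.5 0 0 0 1;0 0 1.5 0 0 0 1' && python3 -m inch '0 0 0.5 0 0 0 1;0 0 1 0 0 0 1;0 0 1 0 0 0 1;0 0 1 0 0 0 1'
```

```text
time: 9.75
position: [512.5, 208.7, 266.1]
eef_rot: [[-1.0, -0.028, -0.0], [-0.028, 1.0, -0.0], [0.0, -0.0, -1.0]]
wrist_force: [0.2, 0.1, -0.9]
width: 13.1
time: 10.15
position: [512.5, 208.6, 265.2]
eef_rot: [[-1.0, -0.028, -0.0], [-0.028, 1.0, -0.0], [0.0, -0.0, -1.0]]
wrist_force: [0.2, 0.4, -0.8]
width: 13.0
```

The blade is 6.5 mm deep with no contact force. Turning clockwise (+z of the tool).

```bash
cat > t.py <<'E'
from h import *
s=readout.state(); R=s['eef_rot']; print('T',np.round(s['torque'],3),'F',np.round(s['wrist_force'],1),'yaw',round(np.arctan2(R[1,0],R[0,0])%(2*np.pi),3),'pos',np.round(s['position'],1))
E
python3 t.py; python3 -m inch '0 0 0 0 0 0.03 1;0 0 0 0 0 0.06 1;0 0 0 0 0 0.09 1;0 0 0 0 0 0.12 1;0 0 0 0 0 0.15 1' >/dev/null; python3 t.py;  python3 -m inch '0 0 0 0 0 0.04 1;0 0 0 0 0 0.08 1;0 0 0 0 0 0.12 1;0 0 0 0 0 0.16 1;0 0 0 0 0 0.2 1' >/dev/null; python3 t.py
```

```text
T [-0.008 -0.004 -0.009] F [ 0.2  0.4 -0.8] yaw 3.17 pos [512.5 208.6 265.2]
T [-0.103 -0.001  0.058] F [-0.  -0.6 -0.1] yaw 3.018 pos [512.5 208.6 265.2]
T [-0.16   0.12   0.055] F [-0.4 -0.5  0. ] yaw 2.818 pos [512.5 208.5 265.2]
```

```bash
for i in 1; do python3 -m inch '0 0 0 0 0 0.05 1;0 0 0 0 0 0.1 1;0 0 0 0 0 0.15 1;0 0 0 0 0 0.2 1;0 0 0 0 0 0.25 1' >/dev/null; python3 t.py; done; python3 -m inch '0 0 0 0 0 0.05 1;0 0 0 0 0 0.1 1;0 0 0 0 0 0.15 1;0 0 0 0 0 0.2 1;0 0 0 0 0 0.25 1' >/dev/null; python3 t.py;python3 -m inch '0 0 0 0 0 0.04 1;0 0 0 0 0 0.08 1;0 0 0 0 0 0.12 1;0 0 0 0 0 0.16 1;0 0 0 0 0 0.2 1' >/dev/null; python3 t.py; python3 -m inch '0 0 0 0 0 0.03 1;0 0 0 0 0 0.06 1;0 0 0 0 0 0.09 1;0 0 0 0 0 0.12 1;0 0 0 0 0 0.15 1' >/dev/null; python3 t.py
```

```text
T [-0.364  0.204  0.096] F [-0.7 -1.1 -0.5] yaw 2.567 pos [512.4 208.4 265.2]
T [-0.401  0.343  0.066] F [-2.2 -2.   0.2] yaw 2.317 pos [512.4 208.4 265.1]
T [-0.403  0.369  0.045] F [-0.9 -1.  -0.1] yaw 2.118 pos [512.3 208.3 265.1]
T [-0.636  0.565  0.107] F [-1.9 -2.5  1.2] yaw 1.968 pos [512.2 208.3 265.1]
```

```bash
python3 -m inch '0 0 0 0 0 0.03 1;0 0 0 0 0 0.06 1;0 0 0 0 0 0.06 1' >/dev/null; python3 t.py;  python3 -m inch '0 0 0 0 0 0.02 1;0 0 0 0 0 0.04 1;0 0 0 0 0 0.04 1' >/dev/null; python3 t.py; python3 -m inch '0 0 0 0 0 0.02 1;0 0 0 0 0 0.04 1;0 0 0 0 0 0.04 1' >/dev/null; python3 t.py
```

```text
T [-0.741  0.648  0.049] F [-3.5 -2.9  0.8] yaw 1.909 pos [512.3 208.3 265.1]
T [-0.896  0.842  0.074] F [-3.3 -3.7  1.3] yaw 1.868 pos [512.3 208.4 265.1]
T [-0.842  0.819  0.068] F [-4.3 -3.9  1.1] yaw 1.829 pos [512.2 208.4 265.1]
```

```bash
python3 -m inch '-0.4 -0.6 0 0 0 0 1;-0.4 -0.6 0 0 0 0.02 1;-0.4 -0.6 0 0 0 0.04 1;-0.4 -0.6 0 0 0 0.04 1' >/dev/null; python3 t.py;  python3 -m inch '0 0 0 0 0 0.02 1;0 0 0 0 0 0.03 1;0 0 0 0 0 0.03 1' >/dev/null; python3 t.py
```

```text
T [-0.734  0.711  0.039] F [-3.1 -4.1  1.2] yaw 1.789 pos [511.9 208.1 265.1]
T [-0.678  0.711  0.057] F [-3.6 -3.6  0.5] yaw 1.759 pos [512.  208.1 265.2]
```

```bash
python3 -m inch '-0.3 -0.6 0 0 0 0.01 1;-0.3 -0.6 0 0 0 0.03 1;-0.3 -0.6 0 0 0 0.03 1' >/dev/null; python3 t.py;  python3 -m inch '0 0 0 0 0 0.02 1;0 0 0 0 0 0.03 1;0 0 0 0 0 0.03 1' >/dev/null; python3 t.py;  python3 -m inch '0 0 0 0 0 0.02 1;0 0 0 0 0 0.03 1;0 0 0 0 0 0.03 1' >/dev/null; python3 t.py
```

```text
T [-0.438  0.31   0.081] F [-1.8 -1.5 -0.3] yaw 1.729 pos [511.5 207.8 265.2]
T [-0.324  0.183  0.13 ] F [-0.8 -1.3 -0.3] yaw 1.699 pos [511.5 207.8 265.2]
T [-0.219  0.138  0.056] F [-1.3 -1.5 -0.7] yaw 1.669 pos [511.5 207.8 265.2]
```

```bash
python3 -m inch '0 0 0 0 0 0.02 1;0 0 0 0 0 0.03 1;0 0 0 0 0 0.03 1' >/dev/null; python3 t.py; python3 t.py;  python3 -m inch '0 0 0 0 0 0.02 1;0 0 0 0 0 0.03 1;0 0 0 0 0 0.03 1' >/dev/null; python3 t.py; python3 -m inch '0 0 0 0 0 0 1'>/dev/null; python3 t.py
```

```text
T [-0.146  0.086  0.138] F [-0.2 -0.6 -1. ] yaw 1.639 pos [511.5 207.8 265.2]
T [-0.146  0.086  0.138] F [-0.2 -0.6 -1. ] yaw 1.639 pos [511.5 207.8 265.2]
T [-0.175  0.133  0.071] F [-0.  -0.1 -1. ] yaw 1.609 pos [511.5 207.7 265.2]
T [-0.16   0.075  0.065] F [ 0.4 -0.2 -1.3] yaw 1.61 pos [511.5 207.8 265.2]
```

```bash
python3 -m inch '0 0 0 0 0 0.02 1;0 0 0 0 0 0.03 1;0 0 0 0 0 0.03 1' >/dev/null; python3 t.py;  python3 -m inch '0 0 0 0 0 0.02 1;0 0 0 0 0 0.02 1' >/dev/null; python3 t.py; python3 -m inch '0 0 0 0 0 0.02 1;0 0 0 0 0 0.02 1'>/dev/null; python3 t.py
```

```text
T [-0.117  0.05   0.108] F [-0.9  0.3 -0.2] yaw 1.579 pos [511.5 207.7 265.2]
T [-0.067  0.122  0.1  ] F [-1.2 -0.5 -0.1] yaw 1.559 pos [511.4 207.7 265.2]
T [-0.085  0.13   0.083] F [-0.2  0.2 -1.2] yaw 1.539 pos [511.4 207.7 265.2]
```

```bash
python3 -m inch '0 0 0 0 0 0.02 1;0 0 0 0 0 0.02 1' >/dev/null; python3 t.py;  python3 -m inch '0 0 0 0 0 0.02 1;0 0 0 0 0 0.02 1' >/dev/null; python3 t.py; python3 -m inch '0 0 0 0 0 0.02 1;0 0 0 0 0 0.02 1'>/dev/null; python3 t.py
```

```text
T [-0.051  0.212  0.081] F [-1.  -0.8 -1.3] yaw 1.519 pos [511.4 207.7 265.2]
T [-0.059  0.195  0.091] F [-1.4  0.2 -0.2] yaw 1.499 pos [511.4 207.7 265.2]
T [-0.049  0.183  0.082] F [-0.9 -0.5 -0.9] yaw 1.479 pos [511.4 207.7 265.2]
```

```bash
python3 - <<'E'
from h import *
w=shot('wrist'); save(w,'e1.png',(190,130,380,270),4.2)
E
```

View pics/e1.png

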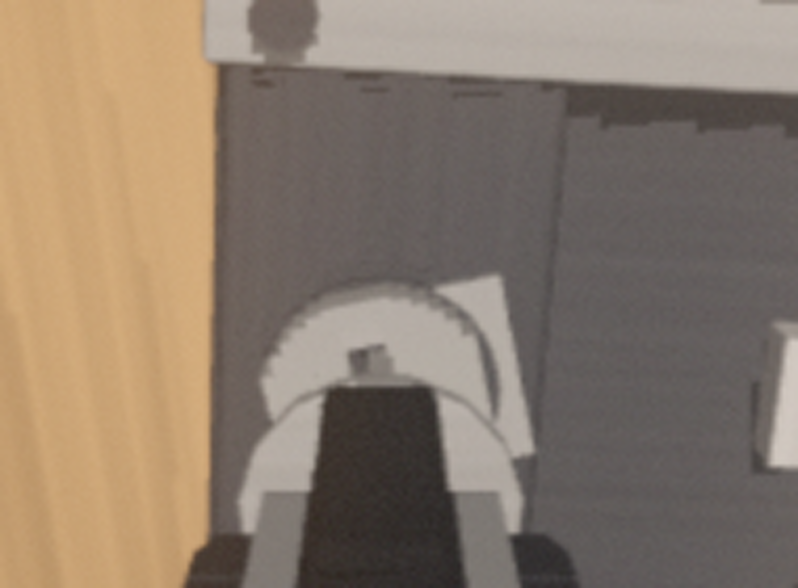

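The picture shows the blade still in the slot. The slot end at (366,355) lags the key by roughly the 0.11 rad of play, so nothing has slipped. Continuing to the stop.

```bash
python3 -m inch '0 0 0 0 0 0.02 1;0 0 0 0 0 0.02 1' >/dev/null; python3 t.py;  python3 -m inch '0 0 0 0 0 0.02 1;0 0 0 0 0 0.02 1' >/dev/null; python3 t.py; python3 -m inch '0 0 0 0 0 0.02 1;0 0 0 0 0 0.02 1'>/dev/null; python3 t.py
```

```text
T [-0.104  0.283  0.188] F [-0.4 -0.5 -0.9] yaw 1.459 pos [511.4 207.7 265.2]
T [-0.047  0.351  0.191] F [-1.7 -0.6 -0.7] yaw 1.439 pos [511.4 207.7 265.2]
T [-0.025  0.345  0.306] F [-2.8 -1.  -0.1] yaw 1.419 pos [511.4 207.7 265.2]
```

The torque rises 0.08 → 0.19 → 0.19 → 0.31 N·m, so this is the stop. I'll back off into the free play and lift out.

```bash
python3 -m inch '0 0 0 0 0 -0.05 1;0 0 0 0 0 -0.1 1;0 0 0 0 0 -0.14 1;0 0 0 0 0 -0.14 1' >/dev/null; python3 t.py;  python3 -m inch '0 0 -2 0 0 0 1;0 0 -5 0 0 0 1;0 0 -9 0 0 0 1;0 0 -15 0 0 0 1' >/dev/null; python3 t.py; python3 -m inch '0 0 -20 0 0 0 1;0 0 -45 0 0 0 1;0 0 -65 0 0 0 1;0 0 -65 0 0 0 1'>/dev/null; python3 t.py
```

```text
T [-0.076  0.233  0.03 ] F [-0.9 -1.3 -0.7] yaw 1.56 pos [511.5 207.7 265.2]
T [-0.051  0.025 -0.008] F [-0.4 -0.  -1.5] yaw 1.559 pos [511.5 207.7 280.6]
T [0.032 0.017 0.021] F [0.6 0.3 0.2] yaw 1.56 pos [511.8 207.8 349.7]
```

```bash
python3 -m inch '-35 0 0 0 0 0 1;-70 0 0 0 0 0 1;-70 0 0 0 0 0 1;-70 0 0 0 0 0 1' >/dev/null; python3 t.py; python3 - <<'E'
from slot import *
w=shot('wrist'); 
try: find(w,(512.4,208.7))
except Exception as e: print(e)
u=proj(w,[545,204,42]).astype(int); print(u)
A=cv2.resize(w['frame'][60:300,180:480],None,fx=2.6,fy=2.5,interpolation=cv2.INTER_CUBIC)
cv2.imwrite('pics/f1.png',A[:,:,::-1])
E
```

```text
T [-0.019 -0.006 -0.003] F [-0.2 -0.  -0.6] yaw 1.558 pos [510.7 137.2 344.4]
slot [512.57 208.69] len 20.877359008789064 wid 6.0803367614746096 yaw rect 1.692 pca 1.694 thr 140.0
[319 118]
```

View pics/f1.png

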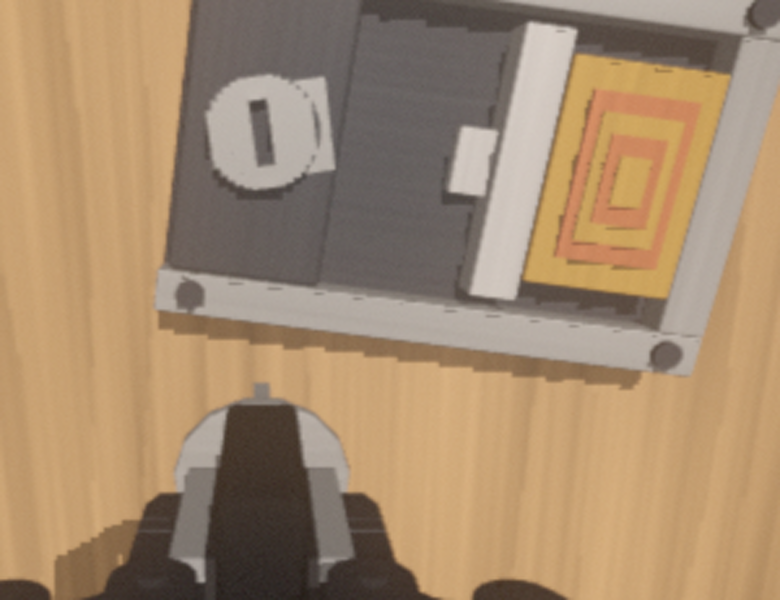

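The cam slot now reads yaw 1.693-π, a turn of about 1.48 rad, which is within 1.25–1.6. The jaw bar (545,160) lies against the brass die. The key, blade tip at (262,390), is still held straight. Returning to the stand.

```bash
python3 -m inch '-45 6 0 0 0 0 1;-90 12 0 0 0 0 1;-135 19 0 0 0 0 1;-180 25 0 0 0 0 1' >/dev/null; python3 -m inch '-45 6 0 0 0 0 1;-90 12 0 0 0 0 1;-117 17 0 0 0 0 1;-117 17 0 0 0 0 1' >/dev/null; python3 -m inch '0 0 0 0 0 -0.14 1;0 0 0 0 0 -0.28 1;0 0 0 0 0 -0.42 1;0 0 0 0 0 -0.56 1;0 0 0 0 0 -0.7 1' >/dev/null; python3 -m inch '0 0 0 0 0 -0.14 1;0 0 0 0 0 -0.28 1;0 0 0 0 0 -0.28 1;0 0 0 0 0 -0.28 1;0 0 0 0 0 -0.28 1' >/dev/null; python3 t.py
```

```text
T [ 0.03   0.029 -0.011] F [ 0.8 -0.5 -1.2] yaw 2.538 pos [ 549.6 -159.   345. ]
```

```bash
python3 -m inch '-1.4 -1.6 0 0 0 0 1;-1.4 -1.6 25 0 0 0 1;-1.4 -1.6 50 0 0 0 1;-1.4 -1.6 50 0 0 0 1;-1.4 -1.6 50 0 0 0 1' >/dev/null; python3 t.py; python3 - <<'E'
from h import *
w=shot('wrist'); s=readout.state(); p=s['position']; R=s['eef_rot']
print('tip+x',proj(w,p+R@np.array([7.75,0,229.7])))
A=cv2.resize(w['frame'][120:270,190:370],None,fx=3.6,fy=3.6,interpolation=cv2.INTER_CUBIC); cv2.imwrite('pics/g1.png',A[:,:,::-1])
E
```

```text
T [ 0.001 -0.054  0.039] F [-1.  -0.2 -0.6] yaw 2.539 pos [ 549.6 -161.9  295.2]
tip+x [279.30354809 214.5881495 ]
```

View pics/g1.png

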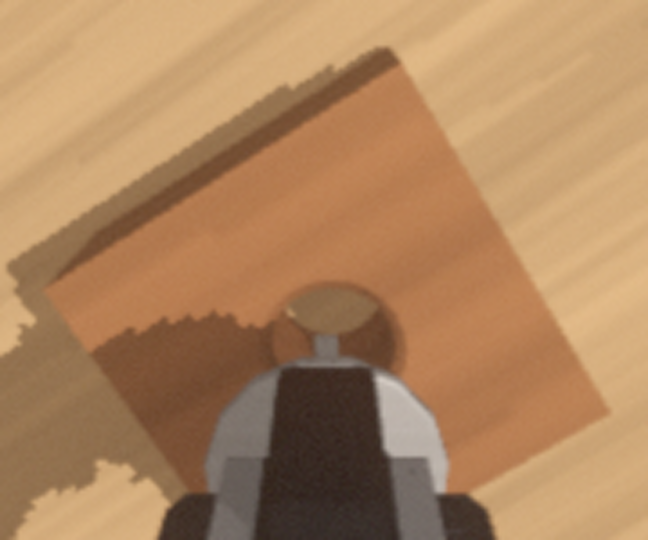

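The hole centre is at crop column ≈337 and the blade at 326, so the key is about 2 mm to the left. Correcting by +1.8 in y and +1 in x, then lowering.

```bash
python3 -m inch '1 1.8 3 0 0 0 1;1 1.8 8 0 0 0 1;1 1.8 14 0 0 0 1;1 1.8 20 0 0 0 1;1 1.8 20 0 0 0 1' >/dev/null; python3 t.py;  python3 -m inch '0 0 6 0 0 0 1;0 0 12 0 0 0 1;0 0 18 0 0 0 1;0 0 24 0 0 0 1;0 0 24 0 0 0 1' >/dev/null; python3 t.py
```

```text
T [0.009 0.012 0.031] F [-0.9  0.5 -1.5] yaw 2.54 pos [ 549.6 -159.7  273.6]
T [ 0.001 -0.048 -0.004] F [-0.7 -0.1 -0.7] yaw 2.54 pos [ 549.6 -159.7  249.7]
```

Now in the hole without contact. Going down to seat (≈241.7).

```bash
python3 -m inch '0 0 2 0 0 0 1;0 0 4 0 0 0 1;0 0 6 0 0 0 1;0 0 6.5 0 0 0 1;0 0 6.5 0 0 0 1' >/dev/null; python3 t.py;  python3 -m inch '0 0 0.5 0 0 0 1;0 0 1 0 0 0 1;0 0 1 0 0 0 1' >/dev/null; python3 t.py
```

```text
T [-0.018 -0.066 -0.044] F [ 0.3 -0.2 -0.8] yaw 2.54 pos [ 549.9 -159.8  244.6]
T [-0.019  0.018 -0.012] F [-0.4 -0.6 -0.5] yaw 2.54 pos [ 549.9 -159.8  243.6]
```

```bash
python3 -m inch '0 0 0.5 0 0 0 1;0 0 1 0 0 0 1;0 0 1 0 0 0 1' >/dev/null; python3 t.py;  python3 -m inch '0 0 0.5 0 0 0 1;0 0 1 0 0 0 1;0 0 1 0 0 0 1' >/dev/null; python3 t.py
```

```text
T [-0.013 -0.003  0.014] F [-0.4  0.2 -1.1] yaw 2.54 pos [ 549.8 -159.8  242.6]
T [0.037 0.02  0.018] F [-0.3  0.1  0.4] yaw 2.54 pos [ 549.9 -159.8  241.8]
```

Contact at 241.8, as expected. Releasing and retreating.

```bash
python3 -m inch '0 0 0.3 0 0 0 1;0 0 0.3 0 0 0 0.9;0 0 0.3 0 0 0 0.7;0 0 0.3 0 0 0 0.4;0 0 0.3 0 0 0 0.1' >/dev/null; python3 t.py;  python3 -m inch '0 0 0 0 0 0 0;0 0 0 0 0 0 0;0 0 0 0 0 0 0;0 0 0 0 0 0 0' | tail -1; python3 -m inch '0 0 -10 0 0 0 0;0 0 -40 0 0 0 0;0 0 -80 0 0 0 0;0 0 -115 0 0 0 0;0 0 -115 0 0 0 0' >/dev/null; python3 t.py; python3 - <<'E'
from h import *
w=shot('wrist'); t=shot('top'); s=shot('side')
A=cv2.resize(w['frame'][80:300,170:400],(400,383)); 
u=proj(s,[550,-160,60]).astype(int); B=cv2.resize(s['frame'][u[1]-45:u[1]+45,u[0]-47:u[0]+47],(400,383),interpolation=cv2.INTER_CUBIC)
cv2.imwrite('pics/h1.png',np.hstack([A,B])[:,:,::-1])
for q,z in (('roll_c',30),('book_c',14),('tray_c',12)):
  for n,c in(('top',t),('side',s)):
    for d in finder.masks_of(n,q)[:1]: print(n,q,round(d['p'],2),np.round(ray(c,d['uv'],z)))
print(readout.state()['time'])
E
```

```text
T [ 0.029  0.034 -0.02 ] F [0.6 0.4 1.4] yaw 2.54 pos [ 549.9 -159.8  241.3]
width: 85.5
T [ 0.039 -0.038 -0.031] F [ 0.6 -0.2 -0.1] yaw 2.54 pos [ 550.2 -159.9  364.4]
top roll_c 0.59 [761. -29.  30.]
side roll_c 0.83 [758.   2.  30.]
top book_c 0.71 [ 541. -137.   14.]
side book_c 0.79 [ 639. -422.   14.]
top tray_c 0.89 [629. 430.  12.]
side tray_c 0.6 [626. 432.  12.]
26.55
```

View pics/h1.png

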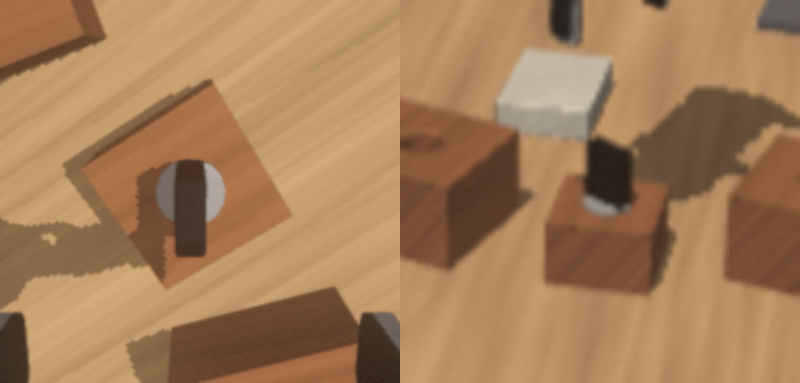

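The key stands upright in the small stand, with its collar on the wood in both views. The gripper is open and clear at 26.5 s.

```bash
python3 -c "
from cell import job; print(job.sign_off())"
```

```text
the job is handed in; nothing more can be done
None
```

I clamped the die with the key, put the key back upright in the small stand, and handed the job in after about 27 s.

- **Turning:** The blade went about 6.5 mm into the slot with no contact force. I turned it clockwise until the torque rose from 0.08 to 0.19, 0.19 and then 0.31 N·m, took that as the stop, and backed off into the free play before lifting out. The last step went past the 0.2 N·m mark. Sideways force peaked at about 6 N partway through, and I eased it with small shifts.
- **Clamp check:** Afterwards the slot measured about 1.48 rad from its starting angle, within the expected 1.25–1.6, and the jaw looked to be against the die. The gripper had turned about 0.16 rad more than the slot's free play explains. I put that down to the key twisting slightly in the fingers. The jaw's travel itself was not measured.
- **Key and bench:** The last pictures show the key upright with its collar on the stand. The tray was found within 4 mm of where it started in both cameras. The side camera put the book within 4 mm and the roll within about 12 mm in y; I took the roll's difference as detector noise. The top camera's last book detection landed on the stand, so it is a misdetection. The top camera did not find the roll at the start, so that view gives no comparison.

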